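# Offer the hinged panel up to the jamb of the tool cupboard

## Robot

A 6-joint arm with a two-finger parallel gripper is mounted at the origin on the work surface. World frame = base frame: x ahead of the robot, y to its left, z up, the work surface at z = 0. Lengths are in m, angles in degrees, forces in N, time in s.
With the tool pointing down it reaches from about 0.35 to 0.925 m from the base axis. Payload 6.4 kg.
Tool frame: the origin (TCP) lies midway between the tips of the shut fingers; the grasp point (between the pads) lies behind it (env.grip_depth is the z of the grasp point in the tool frame, in m); z points along the fingers, y is the direction in which the jaws open and shut (so a half turn about z gives the same grasp; the last joint's range is limited). The gripper opens to 85 mm and grips with 20 to 120 N. Pads are 22 mm wide; open, the fingers measure 114 mm over their backs; the gripper's body (76 mm by 85 mm) begins 54 mm behind the grasp point. The pads swing forward as they close: fully open they stand 13 mm farther back than shut.
Start: joints at [63.306, 14.043, 89.255, -0, 76.702, -9.975], TCP at [0.187, 0.623, 0.231] pointing down, gripper open.
Joint ranges: [-179.41, 179.41], [-58.25, 129.5], [7.25, 145.43], [-54.29, 234.29], [11.92, 165.04], [-157.13, 157.13]. Speed limits (degrees/s): [147.25, 147.25, 180, 180, 180, 180].

## Interface

Orientations are given as a 3x3 rotation matrix whose columns are the frame's x, y, z axes.
In Python, from station import env gives the robot as it stands.
- The arm moves only by the tool send_rows, never from a script. Its arguments are lists of equal length, an entry for each row: "linear": the shift along the tool's x, y, z in mm, a list of three; "turn": the turn about the tool's z in degrees; "claw": the opening, from -1 (shut) to 1 (fully open). In form: {"linear": [[dx, dy, dz], ...], "turn": [turn, ...], "claw": [claw, ...]}. A call has 1 to 8 rows; each row is the pose to reach, as a shift and turn from the pose measured when the call began, along the tool's axes at that moment; what a row does not reach only later rows make up. A row lasts 1/8 s, in which the tool goes at most 62.5 mm and 10.7 degrees, less where a joint would pass 70% of its speed; a pose out of reach is approached as far as the arm can. A call with a gripper value outside its range is refused whole. The fingers move at their own pace and stop on an object; the grip force is fixed at half the most. Time passes only in rows, so rows that repeat a pose let the fingers close. It gives the time, the measured TCP pose, the force and the opening at its end, in the units of the state.
- env.get_state(): the state, without advancing time (a new reading comes with each control period).
- env.capture(name): name is "scene" or "top" or "wrist"; returns the picture (420x560x3 uint8, red, green, blue); there is no depth.
- env.camera_info(name): a dict with "fov_y" (degrees; the focal length in pixels is half the picture's height over the tangent of half this angle, whatever the lens; pixels are square), "cx", "cy" (the principal point, pixels), "dist_coeffs" ([k1, k2, p1, p2, k3] as OpenCV has them; the pictures are not rectified), "xyz" and "rotation" of the camera in the world. Camera axes: x right, y up, looking along -z (the intrinsics and any distortion apply to the point x, -y, -z); pixel columns grow to the right and rows downward; lengths in m; the calibration is good to about 2 mm. A picture is of the moment at which its call begins: read the wrist's pose just before it. camera_info takes no time and is no camera call; for the wrist camera it gives the pose at the moment of the call.
- env.hand_in(): hands the job in, once; it reports no verdict.
The state is a dict: "clock": time; "joint_positions": joint angles; "dq": joint speeds; "effort": joint torques, N m; "position": TCP position; "ee_rot": TCP orientation; "contact_force": force on the tool from outside, world axes, zero at the start; "moment": the same for the moment, N m; "gripper_width": finger opening in m.
Only numpy, scipy, OpenCV 4.12 (cv2) and the standard library are available. Lean on these libraries where they do the work, as an engineer would, in place of code of your own. Each camera call takes 0.05 s, during which the arm holds its last target. There are 200 camera calls.

## Task

Swing the little tool cupboard's door wide open, about square to the cupboard or further. Then pick up the loose panel that has a hinge knuckle on its end, stand it upright in the doorway with its knuckle between the two knuckles on the cupboard's jamb block, all three holes in one line ready for the pin, and finish while still holding it there in the gripper, without pressing it hard against the cupboard. Leave the plain board, the mallet and the block of pins where they are, and the door open.

Things in the scene. Friction and masses are not known exactly. Their poses are not given: they have to be found in the camera images.
- cupboard: Small wooden tool cupboard fixed to the bench, 160 mm deep, 220 wide, 155 high, no top or back. Origin: middle of the carcass's front lower edge, at bench height; x points from the front into the cupboard, away from the robot, y to the left seen from the robot, z up. Inside at the right stands a jamb block (y -95 to -50 mm, 152 high), its front face 34 mm behind the carcass front.
- jamb_hole (a point): Mid-gap point on the vertical hole axis of two brass knuckles on the jamb block: cupboard x 12, y -70, z 95 mm; axes as the cupboard's. Knuckles: tubes 24 mm outside, hole 14, lower z 54 to 78, upper z 112 to 136 mm, gap 34 mm, each joined to the jamb by a 6 mm web on its +x side. The gap is entered from the front along the cupboard's x, door open.
- door (a joint): Cupboard door's opening angle, rad: 0 shut, 1.57 square open, stop at 1.8. Hinged on a vertical line at the cupboard's left edge; its free right edge swings out towards the robot, clockwise seen from above. Stays where left (friction 0.12 N m, about 1 N at the handle). 16 mm thick, 205 wide, top 155 mm above the bench.
- door_handle (a point): Grip point on the door handle, a vertical round steel bar 10 mm thick, centre 35 mm before the door's outer face, on two 8 mm stems at 80 and 124 mm above the bench. This point is 125 mm, the bar's free top end 150 mm above the bench; 165 mm from the hinge line along the door. Axes turn with the door: x from handle to door face, y along the door to the hinge, z up.
- door_hinge (a point): Point on the door's vertical hinge line at the height of the handle's grip point, 125 mm above the bench. Axes turn with the door, as the handle's.
- panel: Loose wooden panel, 120 mm long (x), 24 thick (y), 90 high, about 0.25 kg, standing on its long edge at the robot's right, one of two boards of this size; which is where varies. Origin: centre of the wood's underside; x along it to the end with the brass hinge knuckle, z up.
- panel_hole (a point): Centre of the hole in the panel's knuckle: 82 mm along the panel's x from its origin, 45 mm above its underside; axes as the panel's. The knuckle is a tube on a vertical axis, 24 mm outside, hole 14, 26 tall, joined to the wood by a 6 mm web; in the jamb's gap it leaves 4 mm above and below.
- board: Plain wooden board without hinge, 120 x 24 x 90 mm, standing upright like the panel; to be left alone. Origin: centre of its underside, x along its length.
- mallet: Wooden mallet lying on the bench, to be left alone: handle 26 mm thick, 290 mm long over all, head 65 x 110 x 60 mm. Origin at bench height under the handle, 140 mm from the handle's end; x from handle to head.
- pin_block: Dark wood block 70 x 100 x 35 mm with three upright brass hinge pins (8 mm thick, tops 69 mm above the bench), to be left alone. Origin: centre of its underside.
There are look-alikes about, which are no part of the job. Leave any purple or turquoise look-alike of the panel alone.

How it is judged (in metres and radians):
On the way, in this order (a step that is already met when the one before it is completed fails the run):
1. the cupboard door is swung wide open (over 1.3 rad) while the panel still stands on the bench (value of joint door above 1.3 rad and distance of panel from where it was at the start of the episode below 0.03 m), for 0.2 s.
2. the panel is picked up in the gripper, clear of the bench (height (world z) of panel above 0.02 m and contact force between the fingers and panel above 4 N), for 0.2 s.
At the end, for the whole second after the job is handed in: Door still over 1.2 rad open; panel held still in the fingers (over 4 N), off the bench, knuckle in the jamb gap: hole axes within 4 mm and 0.08 rad, height within 5.5 mm of mid-gap; under 8 N against the cupboard (value of joint door above 1.2 rad and horizontal distance between panel_hole and jamb_hole below 0.004 m and z of panel_hole in the frame of jamb_hole between -0.0055 and 0.0055 m and angle between the z axis of panel and the z axis of jamb_hole, either way round below 0.08 rad and height (world z) of panel above 0.04 m and contact force between the fingers and panel above 4 N and contact force between panel and cupboard below 8 N and linear speed of panel below 0.02 m/s); the arm keeps its last pose, push and grip.
It fails at once if the plain board is moved more than 30 mm or tipped (distance of board from where it was at the start of the episode above 0.03 m or angle between board's own z axis and vertical above 0.5 rad).
It fails at once if the mallet is moved more than 30 mm or tipped (distance of mallet from where it was at the start of the episode above 0.03 m or angle between mallet's own z axis and vertical above 0.5 rad).
It fails at once if the block of hinge pins is moved more than 30 mm or tipped (distance of pin_block from where it was at the start of the episode above 0.03 m or angle between pin_block's own z axis and vertical above 0.5 rad).
It also fails if it takes over 54 s, if anything falls off the work surface, if the arm or the gripper's body presses on something with over 40 N, if the wrist force passes 120 N, or if a joint passes its speed limit or range.

## Working session

There is one attempt and no reset: what is moved stays moved. The work goes in short steps, Python scripts to look and compute and a tool call to move; the robot and the scene stay as the last step left them, time stands still between calls to the robot, and variables do not carry over. Pictures are saved under pics/ and viewed, about 8 in all and at most 12, crops included, and the job is handed in when it is done.

Besides the shell and the picture viewer there is one more tool, called after "Call:" as a command line: name --pt "numbers of a row" for each row, then --argument value for the rest. send_rows: Moves the arm, as the interface text tells. Its arguments: {"type":"object","properties":{"linear":{"type":"array"},"turn":{"type":"array"},"claw":{"type":"array"}},"required":["linear","turn","claw"]}

```bash
ls; mkdir -p pics
cat > h.py <<'E'
from station import env
import numpy as np, cv2
def cam(n):
    c=env.camera_info(n); f=210/np.tan(np.radians(c['fov_y'])/2)
    K=np.array([[f,0,c['cx']],[0,f,c['cy']],[0,0,1]]); return c,K,np.array(c['dist_coeffs'],float),np.array(c['xyz']),np.array(c['rotation'])
def ray(C,uv):
    c,K,d,p,R=C
    x=cv2.undistortPoints(np.array([[uv]],float),K,d)[0,0]
    return p,R@np.array([x[0],-x[1],-1])
def atz(C,uv,z):
    p,v=ray(C,uv); return p+v*(z-p[2])/v[2]
def proj(C,P):
    c,K,d,p,R=C
    q=(np.atleast_2d(P)-p)@R*[1,-1,-1]
    return cv2.projectPoints(q,np.zeros(3),np.zeros(3),K,d)[0][:,0]
def save(n,f): 
    im=env.capture(n); cv2.imwrite('pics/'+f,im[:,:,::-1]); return im
E
python3 - <<'E'
from h import *
a=save('scene','s0.png');b=save('top','t0.png')
for n in('scene','top','wrist'):
    c=env.camera_info(n);print(n,c)
print(env.grip_depth,env.get_state())
E
```

```text
pics
scene {'fov_y': 47.52250065866228, 'cx': 284.4028339093226, 'cy': 209.88653846789623, 'dist_coeffs': array([-0.11077462,  0.        ,  0.        ,  0.        ,  0.        ]), 'xyz': array([ 0.94829337, -0.78229429,  1.30168085]), 'rotation': array([[ 0.84480503, -0.43759075,  0.3079266 ],
       [ 0.5350021 ,  0.68134893, -0.49953617],
       [ 0.00878695,  0.58675205,  0.80971898]])}
top {'fov_y': 48.39908441071232, 'cx': 279.55381426417625, 'cy': 206.41836059942173, 'dist_coeffs': array([-0.14074144,  0.        ,  0.        ,  0.        ,  0.        ]), 'xyz': array([ 0.29740866, -0.05800694,  1.29503336]), 'rotation': array([[ 0.00986069,  0.98598361, -0.16655054],
       [-0.99993605,  0.00880059, -0.00710188],
       [-0.00553659,  0.16660992,  0.98600734]])}
wrist {'fov_y': 69.97868251608845, 'cx': 278.86011618049866, 'cy': 206.03060768543207, 'dist_coeffs': array([-0.01318374,  0.        ,  0.        ,  0.        ,  0.        ]), 'xyz': array([0.11584383, 0.64447901, 0.37345958]), 'rotation': array([[ 0.28786725, -0.91638922, -0.27814249],
       [ 0.95766658,  0.27464514
[... 162 characters left out ...]
01,  6.16205402e-04,
        7.67043009e+01, -9.97250183e+00]), 'dq': array([ 0.03415221,  0.05987627, -0.2395373 ,  0.08468922,  0.03171032,
        0.15873488]), 'effort': array([-8.55053822e-04, -4.30671537e+01, -3.27127862e+01, -2.06403124e-04,
        2.90426920e-03, -2.46392227e-05]), 'position': array([0.18672967, 0.62207612, 0.23028486]), 'ee_rot': array([[-9.57723670e-01,  2.87688562e-01, -8.14305825e-04],
       [ 2.87689535e-01,  9.57722393e-01, -1.59632769e-03],
       [ 3.20633705e-04, -1.76310808e-03, -9.99998394e-01]]), 'contact_force': array([ 0.54719553, -0.8800762 , -0.29069282]), 'moment': array([ 0.01648857,  0.00179867, -0.01385847]), 'gripper_width': 0.0855202043503708}
```

View pics/t0.png

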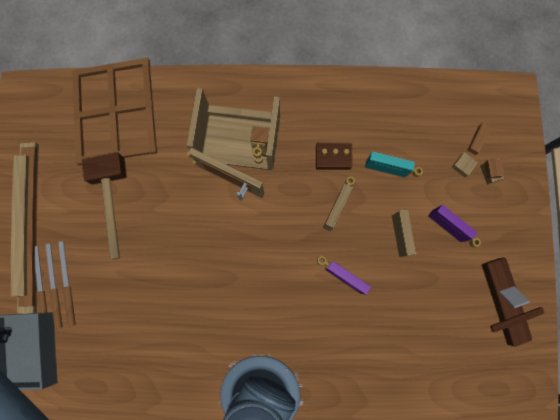

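View pics/s0.png

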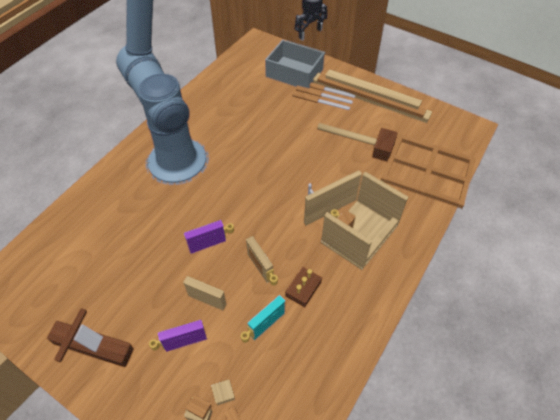

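In the top view the candidates are: wood with a knuckle at (340,205), knuckle (350,181); plain wood at (405,232), which is the board; purple at (348,278) and (455,222); turquoise at (391,164). The wooden one with the knuckle fits the panel. The cupboard is at (235,135) with its door ajar, and the handle is at (242,190). I'll confirm in an enlarged crop.

Run:
```python
import cv2
a=cv2.imread('pics/t0.png')[85:245,180:380]
cv2.imwrite('pics/c1.png',cv2.resize(a,None,fx=4,fy=3.75*4/3.75,interpolation=cv2.INTER_CUBIC)[:600])
```

```text
(no output)
```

View pics/c1.png

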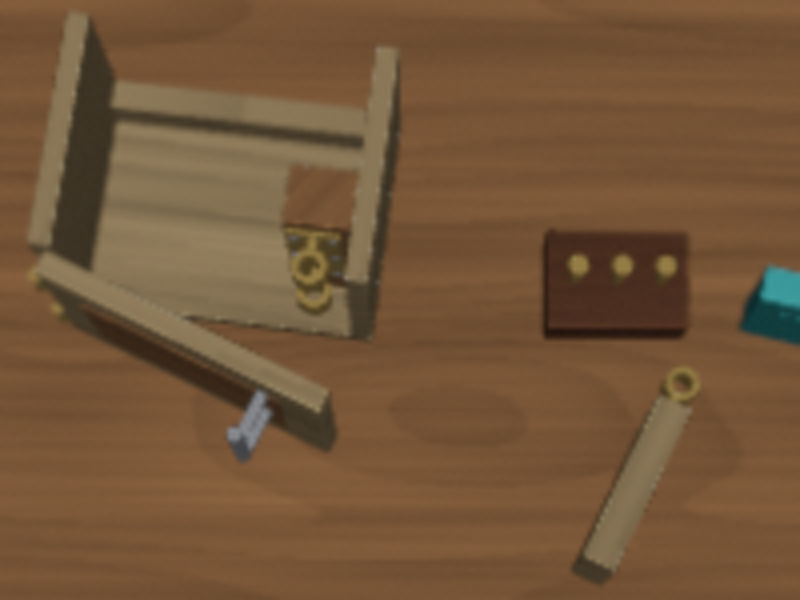

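The crop confirms it: a plain wooden panel with a brass knuckle at crop (681,384). The door is ajar with the handle top at (235,435), and the jamb knuckle is at (310,267).

Run:
```python
from h import *
C=cam('top')
def g(u,v,z): return atz(C,(180+u/4-.4,85+v/4-.4),z).round(4)
d=dict(LB=(70,12,.155),LF=(32,243,.155),RFl=(347,275,.155),RFr=(368,278,.155),RBr=(398,50,.155),kn=(310,267,.136),hand=(237,435,.150),dh=(40,258,.155),dfree=(328,393,.155),dfree2=(320,412,.155),
pk=(681,384,.058),p1=(660,396,.09),p2=(690,406,.09),p3=(612,570,.09),p4=(584,555,.09))
for k,v in d.items(): print(k,g(*v))
P={k:g(*v) for k,v in d.items()}
print(np.linalg.norm(P['LF']-P['RFr']),np.linalg.norm(P['LF']-P['LB']),np.linalg.norm(P['p1']-P['p4']),np.linalg.norm(P['p2']-P['p3']))
```

```text
LB [0.8045 0.1699 0.155 ]
LF [0.646  0.1866 0.155 ]
RFl [ 0.6257 -0.0151  0.155 ]
RFr [ 0.6239 -0.0284  0.155 ]
RBr [ 0.7779 -0.0458  0.155 ]
kn [0.6364 0.0095 0.136 ]
hand [0.5231 0.0524 0.15  ]
dh [0.6361 0.1809 0.155 ]
dfree [ 0.5493 -0.0044  0.155 ]
dfree2 [5.371e-01 4.000e-04 1.550e-01]
pk [ 0.5792 -0.2394  0.058 ]
p1 [ 0.5637 -0.2207  0.09  ]
p2 [ 0.5571 -0.2405  0.09  ]
p3 [ 0.4477 -0.1878  0.09  ]
p4 [ 0.4573 -0.1696  0.09  ]
0.21613285266243074 0.15937735096305244 0.11803461356737692 0.12143166802774312
```

Call:
send_rows --pt "-60 -55 0" --pt "-120 -110 0" --pt "-180 -165 0" --pt "-220 -203 0" --pt "-265 -245 0" --pt "-310 -286 0" --pt "-355 -328 0" --pt "-400 -370 0" --turn '[1, 2, 3, 4, 5, 6, 7, 8]' --claw '[0.2, 0.2, 0.2, 0.2, 0.2, 0.2, 0.2, 0.2]'

```text
clock: 1.1
position: [0.4411, 0.1897, 0.2306]
ee_rot: [[-0.908, 0.419, -0.001], [0.419, 0.908, -0.001], [0.0, -0.002, -1.0]]
contact_force: [0.6, 0.5, -0.0]
gripper_width: 0.0513
```

Call:
send_rows --pt "-55 -38 0" --pt "-100 -70 5" --pt "-132 -91 10" --pt "-132 -91 15" --pt "-132 -91 15" --turn '[0, 0, 0, 0, 0]' --claw '[0.2, 0.2, 0.2, 0.2, 0.2]'

```text
clock: 1.72
position: [0.5219, 0.0523, 0.2148]
ee_rot: [[-0.908, 0.419, -0.003], [0.419, 0.908, -0.001], [0.002, -0.002, -1.0]]
contact_force: [-0.4, -0.3, -0.3]
gripper_width: 0.0509
```

Run:
```python
from h import *
C=cam('wrist'); save('wrist','w1.png'); s=env.get_state();print(s['position'],s['joint_positions'])
print('handle top pred',proj(C,[[.523,.052,.15],s['position']]), C[3])
```

```text
[0.52207194 0.05266652 0.21523331] [-6.59388136e+00 -1.93132558e+00  1.08279845e+02 -7.78956352e-02
  7.37527641e+01 -7.18767204e+01]
handle top pred [[278.49665307 222.08574036]
 [278.42196007 262.20968898]] [0.45499025 0.08429061 0.35807268]
```

View pics/w1.png

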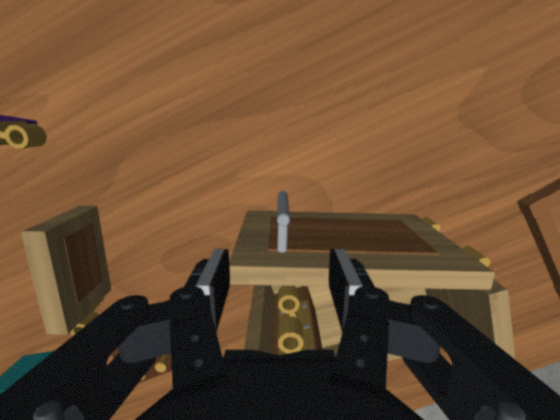

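The bar's top is at (283,219), within 2 mm of the prediction at (278,222). I'm going down onto it and closing.

Call:
send_rows --pt "0 2 40" --pt "0 2 75" --pt "0 2 97" --pt "0 2 97" --pt "0 2 97" --pt "0 2 97" --pt "0 2 97" --pt "0 2 97" --turn '[0, 0, 0, 0, 0, 0, 0, 0]' --claw '[0.2, 0.2, 0.2, 0.2, -1, -1, -1, -1]'

```text
clock: 2.78
position: [0.524, 0.0545, 0.1198]
ee_rot: [[-0.909, 0.418, 0.001], [0.418, 0.909, -0.001], [-0.002, -0.0, -1.0]]
contact_force: [1.5, 2.5, 6.1]
gripper_width: 0.008
```

Run:
```python
from h import *
s=env.get_state(); p=s['position'];R=s['ee_rot'];print(p,s['gripper_width'],s['contact_force'])
# hinge estimate; arc rows in tool axes
yaw=np.degrees(np.arctan2(R[1,1],R[0,1])); 
u=np.array([-.424,-.906]);n=np.array([u[1],-u[0]])
for k in(.035,.043):
  h=p[:2]-.165*u-k*n; r=p[:2]-h
  print('hinge',h)
  for a in(-10,-20,-30,-40,-50,-60,-70,-80):
    t=np.radians(a);q=h+np.array([[np.cos(t),-np.sin(t)],[np.sin(t),np.cos(t)]])@r-p[:2]
    print(a,(R[:2,:2].T@q*1000).round(1))
```

```text
[0.52398551 0.05454026 0.11981251] 0.00799797337711373 [1.52947988 2.50022283 6.12510967]
hinge [0.62565551 0.18919026]
-10 [28.1  8.8]
-20 [54.2 22.3]
-30 [77.6 40.1]
-40 [97.5 61.8]
-50 [113.4  86.5]
-60 [124.7 113.7]
-70 [131.1 142.4]
-80 [132.5 171.8]
hinge [0.63290351 0.18579826]
-10 [27.9 10.2]
-20 [53.7 25. ]
-30 [76.5 44.1]
-40 [95.6 66.9]
-50 [110.5  92.7]
-60 [120.6 120.6]
-70 [125.8 149.9]
-80 [125.8 179.6]
```

Call:
send_rows --pt "14 4 0" --pt "28 9 0" --pt "41 16 0" --pt "54 24 0" --pt "66 32 0" --pt "77 42 0" --pt "77 42 0" --turn '[5, 10, 15, 20, 25, 30, 30]' --claw '[-1, -1, -1, -1, -1, -1, -1]'

```text
clock: 3.65
position: [0.4745, 0.1264, 0.12]
ee_rot: [[-0.578, 0.816, 0.011], [0.816, 0.578, 0.002], [-0.005, 0.01, -1.0]]
contact_force: [15.5, 6.0, -12.3]
gripper_width: 0.0085
```

Run:
```python
from h import *
s=env.get_state(); p=s['position'];R=s['ee_rot'];print(p,s['gripper_width'],s['contact_force'])
h=np.array([.629,.1875]);r=p[:2]-h;print(np.linalg.norm(r))
for a in(-10,-20,-30,-40,-45,-50,-55):
    t=np.radians(a);q=h+np.array([[np.cos(t),-np.sin(t)],[np.sin(t),np.cos(t)]])@r-p[:2]
    print(a,(R[:2,:2].T@q*1000).round(1))
```

```text
[0.47453245 0.12636014 0.11996374] 0.008493900585432498 [ 15.53991067   6.00448016 -12.28554311]
0.1661273825436695
-10 [27.4  9.3]
-20 [52.8 23.2]
-30 [75.4 41.3]
-40 [94.5 63. ]
-45 [102.6  75.1]
-50 [109.6  87.8]
-55 [115.4 101. ]
```

Call:
send_rows --pt "14 6 0" --pt "27 12 0" --pt "40 19 0" --pt "52 26 0" --pt "64 36 0" --pt "75 44 0" --pt "75 44 0" --turn '[5, 10, 15, 20, 25, 30, 30]' --claw '[-1, -1, -1, -1, -1, -1, -1]'

```text
clock: 4.53
position: [0.4672, 0.2133, 0.1199]
ee_rot: [[-0.094, 0.995, 0.012], [0.996, 0.094, 0.002], [0.001, 0.012, -1.0]]
contact_force: [1.9, 0.6, -1.7]
gripper_width: 0.0076
```

Run:
```python
from h import *
s=env.get_state(); p=s['position'];R=s['ee_rot'];print(p,s['gripper_width'],s['contact_force'],s['joint_positions'])
from scipy.optimize import least_squares
h=np.array([.629,.1875])
a=np.array([.524,.0545])-h;r=p[:2]-h;print(np.linalg.norm(a),np.linalg.norm(r),np.degrees(np.arctan2(a[0]*r[1]-a[1]*r[0],a@r)))
for a in(-5,-10,-15,-20,-25):
    t=np.radians(a);q=h+np.array([[np.cos(t),-np.sin(t)],[np.sin(t),np.cos(t)]])@r-p[:2]
    print(a,(R[:2,:2].T@q*1000).round(1))
```

```text
[0.46716709 0.21326126 0.11987581] 0.0076467569035592094 [ 1.9132611   0.59710086 -1.6540772 ] [ 1.18937244e+01  3.04920711e+00  1.14123159e+02 -5.06923718e-02
  6.21591707e+01  6.51695658e+00]
0.16945205811674285 0.1638704733353911 -60.754537578761195
-5 [13.7  4.2]
-10 [26.9  9.5]
-15 [39.7 16. ]
-20 [51.8 23.5]
-25 [63.2 32.1]
```

Call:
send_rows --pt "14 4 0" --pt "27 10 0" --pt "38 16 0" --pt "38 16 0" --pt "38 16 0" --pt "38 16 0" --pt "38 16 0" --turn '[5, 10, 15, 15, 15, 15, 15]' --claw '[-1, -1, -1, -1, 0.3, 0.3, 0.3]'

```text
clock: 5.4
position: [0.4796, 0.2522, 0.1202]
ee_rot: [[0.167, 0.986, 0.012], [0.986, -0.167, 0.002], [0.004, 0.012, -1.0]]
contact_force: [0.4, -0.1, -0.4]
gripper_width: 0.0555
```

Call:
send_rows --pt "0 0 -50" --pt "0 0 -100" --pt "-55 13 -105" --pt "-110 26 -105" --pt "-165 39 -105" --pt "-220 52 -105" --pt "-275 65 -105" --pt "-330 78 -105" --turn '[0, 0, -10, -20, -30, -40, -50, -60]' --claw '[0.3, 0.3, 0.5, 0.5, 0.5, 0.5, 0.5, 0.5]'

```text
clock: 6.4
position: [0.4998, -0.0764, 0.2253]
ee_rot: [[-0.74, 0.672, 0.013], [0.672, 0.741, 0.001], [-0.009, 0.009, -1.0]]
contact_force: [1.2, -0.3, 0.6]
gripper_width: 0.064
```

Run:
```python
from h import *
s=env.get_state(); p=s['position'];R=s['ee_rot']
print(p,R.T@(np.array([.5065,-.2047,.18])-p)*1000, np.degrees(np.arctan2(R[1,1],R[0,1])))
```

```text
[ 0.49976305 -0.0764043   0.22527475] [-90.81406105 -90.91160666  45.19804476] 47.780453680444936
```

Call:
send_rows --pt "-40 -40 0" --pt "-75 -75 20" --pt "-91 -91 45" --pt "-91 -91 45" --pt "-91 -91 45" --turn '[-8, -16.5, -16.5, -16.5, -16.5]' --claw '[0.5, 0.5, 0.5, 0.5, 0.5]'

```text
clock: 7.02
position: [0.5068, -0.2045, 0.1809]
ee_rot: [[-0.901, 0.434, 0.013], [0.434, 0.901, 0.001], [-0.012, 0.007, -1.0]]
contact_force: [-0.1, -0.2, -0.2]
gripper_width: 0.0641
```

Run:
```python
from h import *
C=cam('wrist'); im=save('wrist','w2.png'); s=env.get_state();print(s['position'],s['ee_rot'])
c=np.array([.5065,-.2047]);t=np.radians(-25.7);x=np.array([np.cos(t),np.sin(t)]);y=np.array([-x[1],x[0]])
pts=[(*(c+a*x+b*y),.09) for a,b in((-.06,-.012),(-.06,.012),(.06,.012),(.06,-.012))]+[(*(c+.082*x),.058)]
q=proj(C,pts);print(q.round(0))
for k in q: cv2.circle(im,tuple(int(v) for v in k.round()),3,(255,0,0),-1)
cv2.imwrite('pics/w2m.png',im[:,:,::-1])
```

```text
[ 0.50707107 -0.2043872   0.18131751] [[-9.01226790e-01  4.33115165e-01  1.41960532e-02]
 [ 4.33164528e-01  9.01314756e-01  4.49997234e-04]
 [-1.26002116e-02  6.55477623e-03 -9.99899130e-01]]
[[261. 133.]
 [293. 133.]
 [291. 273.]
 [264. 273.]
 [277. 276.]]
```

View pics/w2m.png

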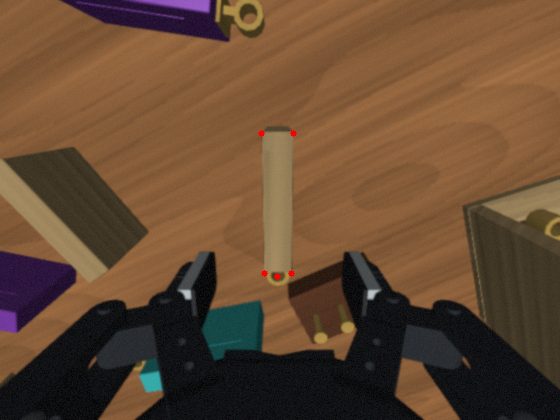

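The overlay falls on the panel to within about 1 mm. I'm going down and gripping.

Call:
send_rows --pt "0 0 50" --pt "0 0 95" --pt "2 0 130" --pt "2 0 130" --pt "2 0 130" --pt "2 0 130" --pt "2 0 130" --pt "2 0 130" --turn '[0, 0, 0, 0, 0, 0, 0, 0]' --claw '[0.5, 0.5, 0.5, 0.5, -1, -1, -1, -1]'

```text
clock: 8.07
position: [0.5086, -0.2044, 0.0537]
ee_rot: [[-0.901, 0.433, 0.018], [0.433, 0.901, -0.002], [-0.017, 0.006, -1.0]]
contact_force: [-0.2, 0.7, 8.5]
gripper_width: 0.0231
```

Run:
```python
from h import *
s=env.get_state();print(s['position'],s['ee_rot'],s['gripper_width'],s['contact_force'])
```

```text
[ 0.50864944 -0.20438443  0.05365122] [[-0.9012132   0.43301985  0.0175664 ]
 [ 0.43306124  0.90136313 -0.00157239]
 [-0.01651458  0.00619026 -0.99984446]] 0.02305453694714938 [-0.18887502  0.74771038  8.5270433 ]
```

```bash
cat > plan.py <<'E'
from h import *
# panel in tool, from grasp
def yawR(d): t=np.radians(d);return np.array([[np.cos(t),-np.sin(t),0],[np.sin(t),np.cos(t),0],[0,0,1]])
Rg=np.array([[-0.9012132,0.43301985,0.0175664],[0.43306124,0.90136313,-0.00157239],[-0.01651458,0.00619026,-0.99984446]]);pg=np.array([.50864944,-.20438443,.05365122])
Rp=yawR(-25.66);pp=np.array([.5065,-.2047,0])
hT=Rg.T@(pp+Rp@[.082,0,.045]-pg); RpT=Rg.T@Rp
def now():
    s=env.get_state();p=s['position'];R=s['ee_rot'];P=R@RpT
    return s,p,R,p+R@hT,np.degrees(np.arctan2(P[1,0],P[0,0])),P
def need(hole,yaw):
    s,p,R,h,y,P=now(); t=yaw-y
    Rn=yawR(t)@R
    # turn about tool z at TCP; TCP target so hole lands
    d=np.array(hole)-Rn@hT-p
    print('hole',h.round(4),'yaw',y.round(2),'tilt',np.degrees(np.arccos(P[2,2])).round(2),'F',s['contact_force'].round(1),'w',s['gripper_width'],'t',s['clock'])
    print('linear',(R.T@d*1000).round(1),'turn',round(-t,1))
J=np.array([.638,.009,.095]);cy=-6.1;cx=yawR(cy)[:,0]
E
python3 -c "
from plan import *
print(hT)
need(J-.06*cx+[0,0,.03],cy)"
```

```text
[-0.0800455  -0.00126891  0.00996683]
hole [ 0.5804 -0.2402  0.045 ] yaw -25.66 tilt 0.0 F [-0.2  0.7  8.5] w 0.02305453694714938 t 8.075
linear [107.  203.1 -80.5] turn -19.6
```

Call:
send_rows --pt "0 0 -20" --pt "0 0 -40" --pt "0 0 -60" --pt "0 0 -80" --pt "0 0 -80" --turn '[0, 0, 0, 0, 0]' --claw '[-1, -1, -1, -1, -1]'

```text
clock: 8.7
position: [0.508, -0.2048, 0.1352]
ee_rot: [[-0.901, 0.433, 0.02], [0.433, 0.901, -0.003], [-0.02, 0.006, -1.0]]
contact_force: [0.7, 0.1, -2.8]
gripper_width: 0.0231
```

```bash
python3 -c "
from plan import *
need(J-.06*cx+[0,0,0],cy)"
```

```text
hole [ 0.5798 -0.2407  0.1268] yaw -25.66 tilt 0.2 F [ 0.7  0.1 -2.8] w 0.02314446294883728 t 8.7
linear [108.6 203.   30.8] turn -19.6
```

Call:
send_rows --pt "25 45 0" --pt "50 90 0" --pt "75 135 0" --pt "95 175 0" --pt "109 203 10" --pt "109 203 31" --pt "109 203 31" --pt "109 203 31" --turn '[-4, -9, -14, -19.6, -19.6, -19.6, -19.6, -19.6]' --claw '[-1, -1, -1, -1, -1, -1, -1, -1]'

```text
clock: 9.7
position: [0.4983, 0.025, 0.1032]
ee_rot: [[-0.994, 0.106, 0.02], [0.106, 0.994, -0.003], [-0.02, -0.001, -1.0]]
contact_force: [0.5, 0.1, -2.5]
gripper_width: 0.0233
```

Run:
```python
from plan import *
need(J-.06*cx,cy); h=now()[3]
for n in('wrist','top','scene'):
    C=cam(n);im=save(n,n[0]+'3.png')
    q=proj(C,[h+[0,0,.013],h-[0,0,.013],J+[0,0,.041],J+[0,0,.017],J-[0,0,.017]]);print(n,q.round(1).tolist())
    np.save('pics/'+n[0]+'3.npy',np.array(q))
    c=q.mean(0).round().astype(int); x0=max(c[0]-66,0);y0=max(c[1]-50,0)
    if n=='wrist': x0,y0=200,200; cr=im[y0:y0+200,x0:x0+200]; f=3
    else: cr=im[y0:y0+100,x0:x0+133];f=4
    print(n,x0,y0,cr.shape)
    cv2.imwrite(f'pics/{n[0]}3c.png',cv2.resize(cr,None,fx=f,fy=f,interpolation=cv2.INTER_CUBIC)[:,:,::-1])
a,b=cv2.imread('pics/t3c.png'),cv2.imread('pics/s3c.png')
cv2.imwrite('pics/ts3.png',np.hstack([a[:,60:460],b[:,60:460]]))
```

```text
hole [0.578  0.0152 0.0949] yaw -6.1 tilt 0.48 F [ 0.5  0.1 -2.5] w 0.023321559835192848 t 9.7
linear [-0.3  0.2 -0.1] turn 0.0
wrist [[275.6, 384.5], [276.1, 351.2], [275.8, 505.6], [276.2, 459.9], [276.7, 410.5]]
wrist 200 200 (200, 200, 3)
top [[255.1, 176.0], [255.6, 178.2], [257.3, 150.7], [257.8, 153.3], [258.4, 156.8]]
top 191 113 (100, 133, 3)
scene [[317.7, 208.3], [317.2, 213.2], [334.5, 212.9], [333.8, 217.5], [332.8, 223.7]]
scene 261 165 (100, 133, 3)
```

View pics/w3.png

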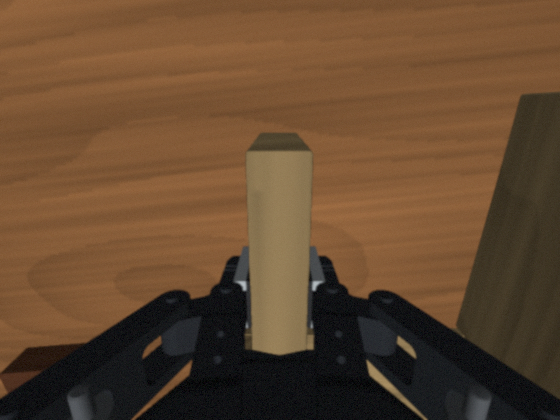

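View pics/ts3.png

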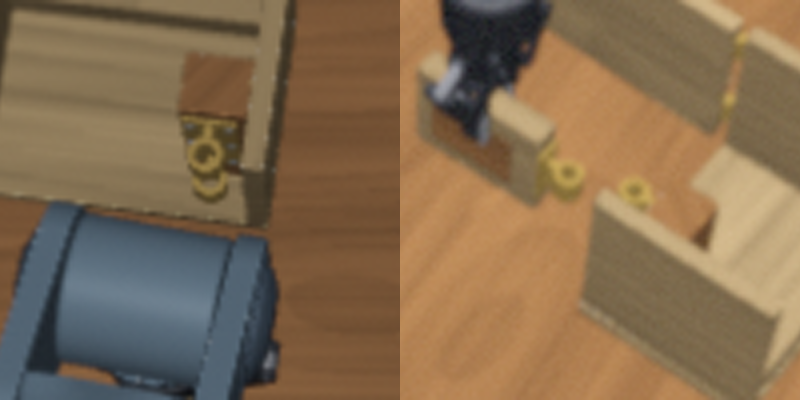

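Scene view: the panel knuckle hole is at about (317.6,208.4), and the prediction was (317.7,208.3). The jamb's upper knuckle sits about 1 px off its prediction in both the top and scene views, so I'll refine J with the close w1 view.

Run:
```python
import cv2,numpy as np
a=cv2.imread('pics/w1.png')[280:360,250:330];b=cv2.imread('pics/s3.png')[195:235,310:350]
A=cv2.resize(a,(400,400),interpolation=cv2.INTER_CUBIC);B=cv2.resize(b,(400,400),interpolation=cv2.INTER_CUBIC)
cv2.imwrite('pics/z.png',cv2.convertScaleAbs(np.hstack([A,B]),alpha=1.3))
```

```text
(no output)
```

View pics/z.png

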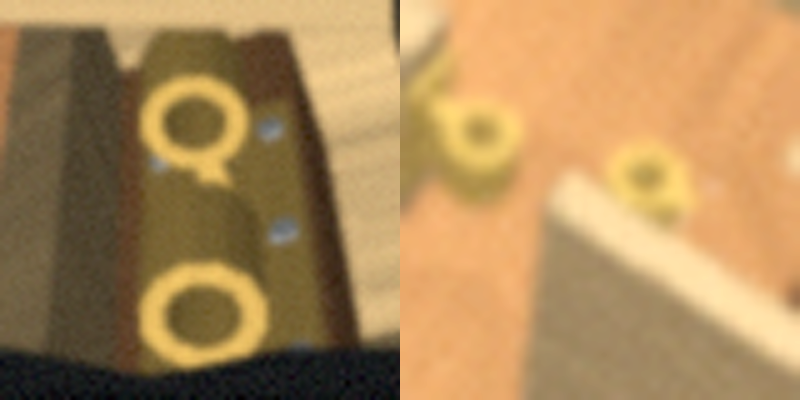

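Run:
```python
from plan import *
s=env.get_state();c,K,d,pc,Rc=cam('wrist');R=s['ee_rot'];p=s['position']
Rr=R.T@Rc;pr=R.T@(pc-p)
p1=np.array([.52207,.05267,.21523]); print('check w1 cam [.45499 .08429 .35807]')
z=np.array([-.003,-.0012,-1]);z/=np.linalg.norm(z);x=np.array([-.908,.419,.0]);x-=z*(x@z);x/=np.linalg.norm(x)
R1=np.c_[x,np.cross(z,x),z];C=(c,K,d,p1+R1@pr,R1@Rr);print(C[3])
print(atz(C,(288.6,303.8),.078),atz(C,(290.4,342.6),.136))
# scene: displace panel hole (top z .108) and jamb (top .136)
S=cam('scene');T=cam('top');h=now()[3]
print('scene panel',atz(S,(317.95,207.55),h[2]+.013),'est',h,'jamb',atz(S,(334.35,212.05),.136),'top jamb',atz(T,(257.1,151.4),.136))
```

```text
check w1 cam [.45499 .08429 .35807]
[0.45546764 0.08475465 0.35855339]
[0.63702941 0.01149151 0.078     ] [0.63724808 0.01142931 0.136     ]
scene panel [0.57746454 0.01747203 0.1087757 ] est [0.57861205 0.01493406 0.0957757 ] jamb [0.63603384 0.011426   0.136     ] top jamb [0.63625166 0.00953727 0.136     ]
```

```bash
sed -i 's/^J=.*/hT[1]=0.0;J=np.array([.637,.0105,.095]);cy=-6.1;cx=yawR(cy)[:,0]/' plan.py; python3 -c "
from plan import *
need(J,cy)"
```

```text
hole [0.5787 0.0162 0.0958] yaw -6.11 tilt 0.54 F [-0.3 -0.4 -3. ] w 0.02336806175431562 t 9.85
linear [-58.5   0.5   2.1] turn -0.0
```

Call:
send_rows --pt "-5 0.5 1.2" --pt "-10 0.5 1.2" --pt "-18 0.5 1.3" --pt "-26 0.5 1.5" --pt "-34 0.5 1.6" --pt "-42 0.5 1.8" --pt "-42 0.5 1.8" --turn '[0, 0, 0, 0, 0, 0, 0]' --claw '[-1, -1, -1, -1, -1, -1, -1]'

```text
clock: 10.72
position: [0.5414, 0.0207, 0.1031]
ee_rot: [[-0.994, 0.106, 0.022], [0.106, 0.994, -0.004], [-0.022, -0.001, -1.0]]
contact_force: [-0.9, 1.0, -2.9]
gripper_width: 0.0238
```

```bash
python3 -c "
from plan import *
need(J,cy)"
```

```text
hole [0.6212 0.0121 0.095 ] yaw -6.11 tilt 0.55 F [-0.9  1.  -2.9] w 0.023834612905718547 t 10.725
linear [-15.9   0.1   0.3] turn -0.0
```

Call:
send_rows --pt "-5 0 0.2" --pt "-10 0 0.2" --pt "-16 0 0.3" --pt "-16 0 0.3" --pt "-16 0 0.3" --turn '[0, 0, 0, 0, 0]' --claw '[-1, -1, -1, -1, -1]'

```text
clock: 11.35
position: [0.5572, 0.019, 0.1031]
ee_rot: [[-0.994, 0.106, 0.022], [0.106, 0.994, -0.004], [-0.022, -0.001, -1.0]]
contact_force: [-0.4, -0.9, -2.4]
gripper_width: 0.0234
```

Run:
```python
from plan import *
need(J,cy)
s=save('scene','s4.png');t=save('top','t4.png')
b=s[195:235,315:355];A=t[130:170,238:278]
f=lambda i:cv2.resize(i,(400,400),interpolation=cv2.INTER_CUBIC)
cv2.imwrite('pics/z4.png',cv2.convertScaleAbs(np.hstack([f(A),f(b)])[:,:,::-1],alpha=1.3))
cv2.imwrite('pics/full4.png',np.hstack([cv2.resize(t,(400,300)),cv2.resize(s,(400,300))])[:,:,::-1])
h=now()[3]
print(proj(cam('scene'),[h+[0,0,.013],J+[0,0,.041]]),proj(cam('top'),[h+[0,0,.013],J+[0,0,.041]]))
```

```text
hole [0.637  0.0104 0.0949] yaw -6.11 tilt 0.54 F [-0.4 -0.9 -2.4] w 0.023448611867934874 t 11.35
linear [-0.   0.  -0.1] turn -0.0
[[333.58859239 217.74054449]
 [334.48252852 212.40077702]] [[257.31989132 154.16134769]
 [256.73198757 151.11776568]]
```

View pics/z4.png

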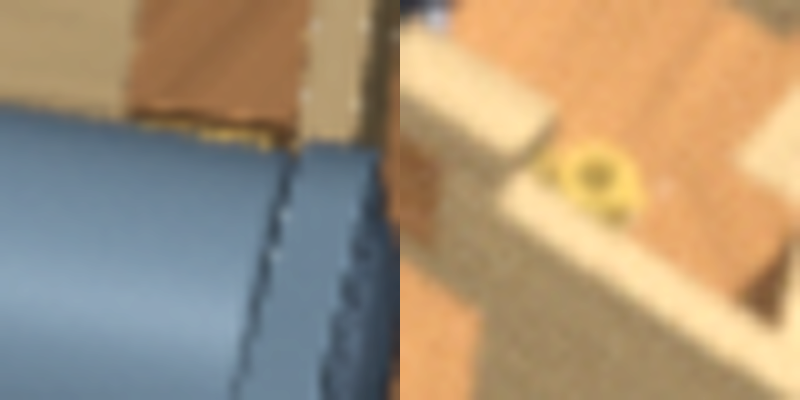

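View pics/full4.png

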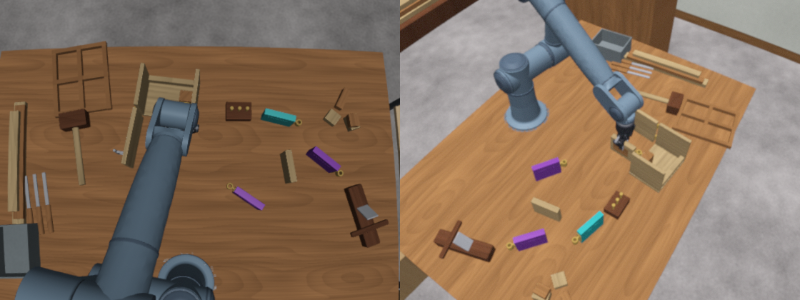

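Run:
```python
from plan import *
h=now()[3];P=now()[5];S=cam('scene')
q=proj(S,[h+P@[-.022,.012,.045],h+P@[-.022,-.012,.045]]);print(((q+.45-[315,195])*10+[400,0]).round())
```

```text
[[563. 108.]
 [518. 158.]]
```

Run:
```python
from plan import *
h=now()[3];P=now()[5];S=cam('scene')
out=[]
J3=h
# pre-insertion pose: hole measured then
hs=np.array([.5783,.0162,.0954])
for f,hh in(('s3',hs),('s4',h)):
    x0,y0,w,k=(300,192,36,11) if f=='s3' else (312,195,36,11)
    im=cv2.imread(f'pics/{f}.png')[y0:y0+w,x0:x0+w];im=cv2.convertScaleAbs(cv2.resize(im,None,fx=k,fy=k,interpolation=cv2.INTER_CUBIC),alpha=1.3)
    def dr(pts,c):
        q=(proj(S,pts)+.5-[x0,y0])*k; cv2.polylines(im,[q.round().astype(int)],True,c,1,cv2.LINE_AA)
    dr([hh+P@v for v in([-.142,.012,.045],[-.022,.012,.045],[-.022,-.012,.045],[-.142,-.012,.045])],(0,0,255))
    th=np.linspace(0,6.28,40)
    for r in(.012,.007):
        dr([hh+P@[r*np.cos(t),r*np.sin(t),.013] for t in th],(0,0,255)) if f=='s3' else None
        dr([J+[r*np.cos(t),r*np.sin(t),.041] for t in th],(255,0,0))
    out.append(im)
cv2.imwrite('pics/ov.png',np.hstack(out))
```

```text
(no output)
```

View pics/ov.png

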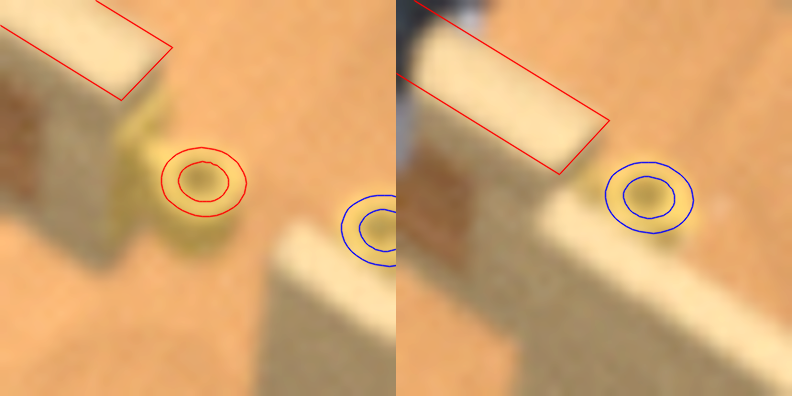

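The predicted and seen holes shift together, with less than about 1 mm of relative error. The door is open, the bystander objects haven't moved, and there is no contact force beyond the panel's weight. I'm handing in.

```bash
python3 -c "
from plan import *
need(J,cy); print(env.hand_in())"
```

```text
hole [0.6369 0.0104 0.0949] yaw -6.11 tilt 0.54 F [ 0.6 -1.5 -3.5] w 0.023442174830314584 t 11.45
linear [-0.1  0.  -0.1] turn -0.0
the job is handed in; nothing more can be done
None
```

I opened the door to about 95° by gripping its handle. I then picked up the wooden panel with the knuckle and set its knuckle in the gap on the jamb. I handed the job in at 11.5 s with the panel still held there; no verdict is reported.

**Last checks:**
- **Hole position:** by the arm's own reading, the panel's hole was within 0.2 mm of the estimated jamb hole, sideways and in height. The panel was tilted about 0.5°.
- **Contact:** the wrist force was about 4 N, close to the panel's own weight. I saw no sign of pressing on the cupboard. The jaws stood 23.4 mm apart on the 24 mm panel.
- **Other objects:** the last pictures show the door open and the plain board, mallet and pin block apparently where they started, judged by eye.

**Disagreements:**
- **Jamb hole:** the cameras placed it 1–2 mm apart, so I used a compromise. In the enlarged scene view taken just before insertion, the relative error between the two holes looked under about 1 mm.
- **Panel end:** in the last scene view the panel's top end edge read about 0.7 pixel (about 2 mm) short of prediction. I put this down to blur and rounded edges and did not correct it.

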